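Put the brass flare nuts away

ROBOT

A 6-joint arm with a two-finger parallel gripper is mounted at the origin on the work surface. World frame = base frame: x ahead of the robot, y to its left, z up, the work surface at z = 0. Lengths are in mm, angles in degrees, forces in N, time in s.
With the tool pointing down it reaches from about 300 to 850 mm from the base axis. Payload 4.2 kg.
Tool frame: the origin (TCP) lies midway between the tips of the shut fingers; the grasp point (between the pads) lies 19 mm behind it; z points along the fingers, y is the line along which they close (so a half turn about z gives the same grasp; the last joint's range is limited). The gripper opens to 91 mm and grips with 3 to 60 N. Pads are 32 mm wide; open, the fingers measure 118 mm over their backs; the gripper's body (76 mm by 178 mm) begins 60 mm behind the grasp point.
Start: joints at [-72.135, 18.312, 89.639, -0, 72.044, -1.146], TCP at [187.307, -543.654, 213.976] pointing down, gripper open.
Joint ranges: [-177.97, 177.97], [-48.28, 115.42], [12.27, 149.76], [-77.06, 257.06], [2.81, 150.46], [-146.56, 146.56]. Speed limits (degrees/s): [147.25, 147.25, 180, 180, 180, 180].

INTERFACE

Orientations are given as [roll, pitch, yaw] about the fixed x, y, z axes, in that order (R = Rz(yaw) Ry(pitch) Rx(roll)).
In Python, from workcell import state, grab_frame, camera_model, workorder gives the robot as it stands.
- The arm moves only by the tool carry_out, never from a script. Its argument "commands" is a list of rows, each a list of 7 numbers: the turn, a rotation vector about the tool's x, y, z in degrees, then the shift along the tool's x, y, z in mm, then the opening, from -1 (shut) to 1 (fully open). In form: [[ax, ay, az, dx, dy, dz, hand], ...]. A call has 1 to 20 rows; each row is the pose to reach, as a shift and turn from the pose commanded when the call began, along the tool's axes at that moment; what a row does not reach only later rows make up. A row lasts 1/10 s, in which the tool goes at most 50 mm and 8.59 degrees, less where a joint would pass 70% of its speed; a pose out of reach is approached as far as the arm can. A call with a gripper value outside its range is refused whole. The fingers move at their own pace and stop on an object; "force" is the grip in N (left out, the last holds). Time passes only in rows, so rows that repeat a pose let the fingers close. It gives the time, the measured TCP pose, the force, the opening and the grip force at its end, in the units of the state.
- state(): the state, without advancing time (a new reading comes with each control period).
- grab_frame(name): name is "scene" or "top" or "wrist"; returns the picture (400x640x3 uint8, red, green, blue); there is no depth.
- camera_model(name): a dict with "fx", "fy", "cx", "cy" (pixels), "origin" and "rotation" of the camera in the world; the wrist camera has in their place "mount" (4x4, takes a point from camera to tool coordinates, whose origin is the TCP and whose axes are the flange's). Camera axes: x right, y up, looking along -z (the intrinsics and any distortion apply to the point x, -y, -z); pixel columns grow to the right and rows downward; lengths in mm; the calibration is good to about 2 mm. A picture is of the moment at which its call begins: read the wrist's pose just before it. camera_model takes no time and is no camera call.
- workorder.job_done(): hands the job in; it is judged then, once.
The state is a dict: "time_s": time; "qpos": joint angles; "qvel": joint speeds; "effort": joint torques, N m; "ee_pos": TCP position; "ee_rot": TCP orientation; "force": force on the tool from outside, world axes, zero at the start; "torque": the same for the moment, N m; "gripper_width": finger opening in mm; "gripper_force": force on a finger pad.
Only numpy, scipy, OpenCV 4.12 (cv2) and the standard library are available. Lean on these libraries where they do the work, as an engineer would, in place of code of your own. Each camera call takes 0.05 s, during which the arm holds its last target. There are 200 camera calls.

TASK

Put the six loose brass nuts away: pick up the green cup they are in, tip them all out of it into the clear storage box, stand the empty cup upright back on the table, and shut the box's red lid fully. Leave the spray can, the roll of tape and the clamp meter where they are.

Things in the scene. Friction and masses are not known exactly. Their poses are not given: they have to be found in the camera images.
- cup: Green opaque plastic cup, square with straight sides, open at the top: 56 mm by 56 mm outside, 80 mm high, walls and floor 3 mm; 70 g empty, about 240 g with the nuts. Starts upright on the table with all six nuts in it (up to 36 mm high), turned up to 0.4 rad. Origin: centre of its underside; x, y square to its sides, z up through the mouth.
- cup_rim (a point): Centre of the cup's mouth, 80 mm above the cup's underside on its axis.
- nut0: Brass hex nut, 19 mm across and 16 mm high, 28 g (all six are alike); starts inside the green cup. Friction coefficient on the plastic 0.33 to 0.51: it slides out only once the cup is tipped 20 to 30 degrees past horizontal. Origin: centre of one flat end; z along its bore.
- nut1: Brass hex nut, 19 mm across and 16 mm high, 28 g (all six are alike); starts inside the green cup. Friction coefficient on the plastic 0.33 to 0.51: it slides out only once the cup is tipped 20 to 30 degrees past horizontal. Origin: centre of one flat end; z along its bore.
- nut2: Brass hex nut, 19 mm across and 16 mm high, 28 g (all six are alike); starts inside the green cup. Friction coefficient on the plastic 0.33 to 0.51: it slides out only once the cup is tipped 20 to 30 degrees past horizontal. Origin: centre of one flat end; z along its bore.
- nut3: Brass hex nut, 19 mm across and 16 mm high, 28 g (all six are alike); starts inside the green cup. Friction coefficient on the plastic 0.33 to 0.51: it slides out only once the cup is tipped 20 to 30 degrees past horizontal. Origin: centre of one flat end; z along its bore.
- nut4: Brass hex nut, 19 mm across and 16 mm high, 28 g (all six are alike); starts inside the green cup. Friction coefficient on the plastic 0.33 to 0.51: it slides out only once the cup is tipped 20 to 30 degrees past horizontal. Origin: centre of one flat end; z along its bore.
- nut5: Brass hex nut, 19 mm across and 16 mm high, 28 g (all six are alike); starts inside the green cup. Friction coefficient on the plastic 0.33 to 0.51: it slides out only once the cup is tipped 20 to 30 degrees past horizontal. Origin: centre of one flat end; z along its bore.
- box: Clear plastic storage box, open at the top, fixed to the table: 180 mm (its x) by 210 mm (its y), 85 mm high, walls and floor 4 mm. Origin: centre of its underside; z up. The lid is hinged along the top edge of its +x side, which faces the robot's left (+y); the box is turned about the vertical by up to 15 degrees from that.
- box_in (a point): Centre of the box's inner floor, 4 mm above the table.
- lid (a joint): Angle of the box's red plastic lid: 0 = shut flat on the box, about 1.57 = standing upright, 1.9 = stop, leaning back outwards over the left side of the box. It starts between 1.6 and 1.85. The hinge is stiff: the lid stays where it is left and swings shut when pushed with 1 to 3 N near its free edge from its back (the robot's left).
- lid_hinge (a point): Middle of the lid's hinge line, 85 mm above the table, over the box's +x side. The line runs along the box's y axis.
- lid_edge (a point): Middle of the free edge of the lid, a flat red plate without a handle, 186 mm from hinge line to free edge, 216 mm wide, 6 mm thick (8 mm in the middle), 120 g (the edge is about 270 mm above the table when the lid is upright).
- can: Bystander: purple spray can with plain silver top, upright, 54 mm diameter, 160 mm high, 300 g. Origin: centre of its underside.
- tape: Bystander: roll of black tape lying flat, 68 mm outer diameter, 19 mm high, 60 g. Origin: centre of its underside.
- meter: Bystander: yellow clamp meter with red ring jaw, lying flat, 175 mm long along its x, 60 mm wide, 37 mm high, 300 g. Origin: on its underside, 90 mm from the body's end and 85 mm from the jaw's end.

How it is judged (in metres and radians):
On the way, in this order (a step that is already met when the one before it is completed fails the run):
1. the cup is tipped more than about 50 degrees with its mouth over the box (angle between cup's own z axis and vertical above 0.9 rad and horizontal distance between cup_rim and box_in below 0.12 m and height (world z) of cup_rim above 0.05 m), for 0.05 s.
2. all six nuts are in the box and out of the cup, the cup 100 mm or more from them (x of nut0 in the frame of box between -0.09 and 0.09 m and y of nut0 in the frame of box between -0.105 and 0.105 m and z of nut0 in the frame of box between -0.002 and 0.087 m and x of nut1 in the frame of box between -0.09 and 0.09 m and y of nut1 in the frame of box between -0.105 and 0.105 m and z of nut1 in the frame of box between -0.002 and 0.087 m and x of nut2 in the frame of box between -0.09 and 0.09 m and y of nut2 in the frame of box between -0.105 and 0.105 m and z of nut2 in the frame of box between -0.002 and 0.087 m and x of nut3 in the frame of box between -0.09 and 0.09 m and y of nut3 in the frame of box between -0.105 and 0.105 m and z of nut3 in the frame of box between -0.002 and 0.087 m and x of nut4 in the frame of box between -0.09 and 0.09 m and y of nut4 in the frame of box between -0.105 and 0.105 m and z of nut4 in the frame of box between -0.002 and 0.087 m and x of nut5 in the frame of box between -0.09 and 0.09 m and y of nut5 in the frame of box between -0.105 and 0.105 m and z of nut5 in the frame of box between -0.002 and 0.087 m and distance between each of nut0, nut1, nut2, nut3, nut4, nut5 and cup above 0.1 m), for 0.2 s.
At the end, for the whole second after the job is handed in: All six nuts are inside the box; the lid is shut (within 0.05 rad of flat); the cup stands upright on the table (underside within 8 mm of it, tilt under 0.1 rad), at rest (x of nut0 in the frame of box between -0.09 and 0.09 m and y of nut0 in the frame of box between -0.105 and 0.105 m and z of nut0 in the frame of box between -0.002 and 0.087 m and x of nut1 in the frame of box between -0.09 and 0.09 m and y of nut1 in the frame of box between -0.105 and 0.105 m and z of nut1 in the frame of box between -0.002 and 0.087 m and x of nut2 in the frame of box between -0.09 and 0.09 m and y of nut2 in the frame of box between -0.105 and 0.105 m and z of nut2 in the frame of box between -0.002 and 0.087 m and x of nut3 in the frame of box between -0.09 and 0.09 m and y of nut3 in the frame of box between -0.105 and 0.105 m and z of nut3 in the frame of box between -0.002 and 0.087 m and x of nut4 in the frame of box between -0.09 and 0.09 m and y of nut4 in the frame of box between -0.105 and 0.105 m and z of nut4 in the frame of box between -0.002 and 0.087 m and x of nut5 in the frame of box between -0.09 and 0.09 m and y of nut5 in the frame of box between -0.105 and 0.105 m and z of nut5 in the frame of box between -0.002 and 0.087 m and value of joint lid below 0.05 rad and height (world z) of cup below 0.008 m and angle between cup's own z axis and vertical below 0.1 rad and linear speed of cup below 0.02 m/s); the robot touches nothing.
It fails at once if the spray can is moved by more than 30 mm (distance of can from where it was at the start of the episode above 0.03 m).
It fails at once if the roll of tape is moved by more than 30 mm (distance of tape from where it was at the start of the episode above 0.03 m).
It fails at once if the clamp meter is moved by more than 30 mm (distance of meter from where it was at the start of the episode above 0.03 m).
It also fails if it takes over 72 s, if anything falls off the work surface, if the arm or the gripper's body presses on something with over 40 N, if the wrist force passes 120 N, or if a joint passes its speed limit or range.

## Working session

There is one attempt and no reset: what is moved stays moved. The work goes in short steps, Python scripts to look and compute and a tool call to move; the robot and the scene stay as the last step left them, time stands still between calls to the robot, and variables do not carry over. Pictures are saved under pics/ and viewed, at most 10 in all, crops included, and the job is handed in when it is done.

Besides the shell and the picture viewer there is one more tool, called after "Request:" by a JSON object that holds its "op" and its "data", one argument or row to a line. carry_out: Moves the arm, as the interface text tells. Its arguments: {"type":"object","properties":{"commands":{"type":"array"},"force":{"type":"number"}},"required":["commands"]}

```bash
mkdir -p pics; ls; python3 - <<'E'
from workcell import state, grab_frame, camera_model
import cv2
for n in("scene","top"):
    print(n,camera_model(n)); cv2.imwrite(f"pics/{n}0.png",grab_frame(n)[:,:,::-1])
print(camera_model("wrist")); print(state())
E
```

```text
pics
scene {'fx': 388.42659577186186, 'fy': 388.42659577186186, 'cx': 322.67675473617413, 'cy': 198.94098581992048, 'origin': array([265.05357438, 787.52592879, 875.47484829]), 'rotation': array([  44.75574576,   -1.19243896, -153.75433726])}
top {'fx': 464.9360837819767, 'fy': 464.9360837819767, 'cx': 321.54778005857077, 'cy': 194.4009927201872, 'origin': array([ 499.53306654,   84.17685718, 1334.67147562]), 'rotation': array([  5.02101339,   0.33255995, -90.79292023])}
{'fx': 275.55478705424036, 'fy': 275.55478705424036, 'cx': 324.34626187408645, 'cy': 201.0086668922105, 'mount': array([[-8.11951393e-04,  9.68144058e-01,  2.50392541e-01,
         7.01790106e+01],
       [ 9.99999662e-01,  8.18312716e-04,  7.87025255e-05,
         9.52697034e-01],
       [-1.28704018e-04,  2.50392520e-01, -9.68144395e-01,
        -1.69740323e+02],
       [ 0.00000000e+00,  0.00000000e+00,  0.00000000e+00,
         1.00000000e+00]])}
{'time_s': 0.1, 'qpos': array([-7.21353012e+01,  1.83466959e+01,  8.96990902e+01, -3.43196848e-03,
        7.20431493e+01, -1.14732921e+00]), 'qvel': array([-0.09567297, -0.07441921, -0.12911113, -0.05610712, -0.00142281,
        0.09847941]), 'effort': array([-9.54907991e-04, -4.13334846e+01, -2.32512259e+01,  7.27997068e-02,
        4.21399414e-02, -5.60931414e-05]), 'ee_pos': array([ 187.14800616, -543.21930521,  213.21941097]), 'ee_rot': array([-1.79911017e+02,  1.48170959e-03,  1.90130898e+01]), 'force': array([ 0.6933012 , -0.0177678 , -0.21014322]), 'torque': array([ 0.02967973, -0.03887806, -0.03124176]), 'gripper_force': 0.0, 'gripper_width': 91.14902367916564}
```

View pics/scene0.png

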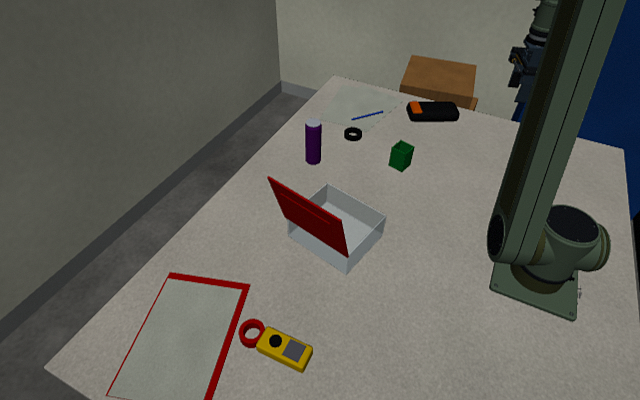

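View pics/top0.png

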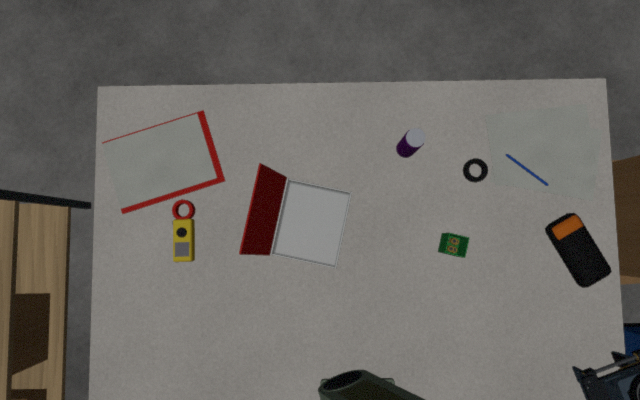

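The scene and top views show the cup at top pixel (453,245), the box at about (312,222) with its red lid open on the left, the can at (408,148), the tape at (475,170) and the meter at (183,235). I'll enlarge the part of the top view that matters.

```bash
cat > h.py <<'E'
import numpy as np, cv2
from scipy.spatial.transform import Rotation as R
from workcell import state, grab_frame, camera_model
def ray(n,u,v):
    m=camera_model(n)
    d=np.array([(u-m['cx'])/m['fx'],-(v-m['cy'])/m['fy'],-1.])
    if n=='wrist':
        s=state();T=R.from_euler('xyz',s['ee_rot'],degrees=True).as_matrix();M=m['mount']
        return s['ee_pos']+T@M[:3,3],T@M[:3,:3]@d
    return m['origin'],R.from_euler('xyz',m['rotation'],degrees=True).apply(d)
def at(n,u,v,z):
    o,d=ray(n,u,v); return o+d*(z-o[2])/d[2]
E
python3 - <<'E'
import cv2
a=cv2.imread('pics/top0.png')[125:285,230:495]
cv2.imwrite('pics/crop1.png',cv2.resize(a,None,fx=3,fy=3,interpolation=cv2.INTER_CUBIC))
E
```

```text
(no output)
```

View pics/crop1.png

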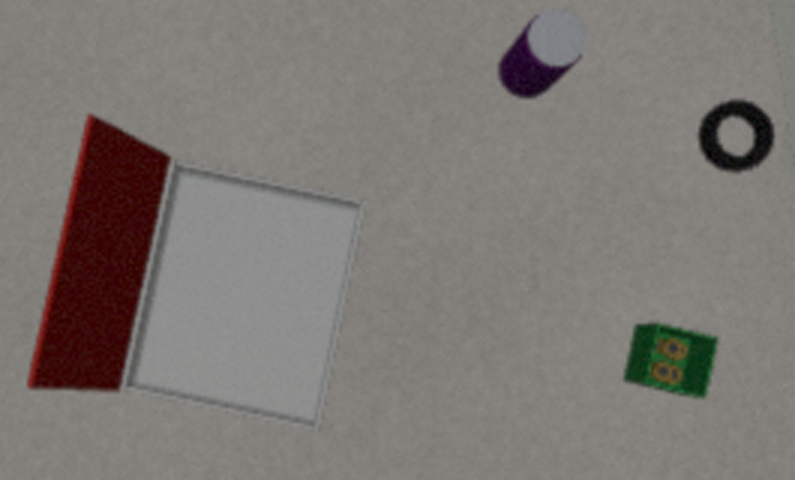

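In the crop, the box rim corners are at about (172,162), (362,205), (316,427) and (127,388). The cup rim corners are (657,323), (718,337), (705,398) and (645,384), and the lid's free edge runs from (89,115) to (29,387).

```bash
python3 - <<'E'
from h import *
np.set_printoptions(precision=1,suppress=True)
f=lambda x,y,z:at('top',230+x/3,125+y/3,z)
b=np.array([f(*p,85) for p in[(172,162),(362,205),(316,427),(127,388)]]);print(b,b.mean(0))
print([np.linalg.norm(b[i]-b[i-1]) for i in range(4)])
e=b[1]-b[2];print('box y dir',np.degrees(np.arctan2(e[1],e[0])),b[0]-b[3]); 
c=np.array([f(*p,80) for p in[(657,323),(718,337),(705,398),(645,384)]]);print('cup',c,c.mean(0),[np.linalg.norm(c[i]-c[i-1]) for i in range(4)])
e=c[0]-c[3]+c[1]-c[2];print('cup yaw',np.degrees(np.arctan2(e[1],e[0])))
print('scene cup',[at('scene',*p,z) for p,z in(((402,147),80),((401,164),0))])
print('can',f(527,70,0),f(557,38,160),'tape',f(736,135,19))
h=(f(170,157,85)+f(122,388,85))/2
for z in(255,263,269,271): 
  q=(f(89,115,z)+f(29,387,z))/2;print(z,q,np.linalg.norm(q-h))
print(R.from_euler('xyz',state()['ee_rot'],degrees=True).as_matrix())
E
```

```text
[[652.6 182.   85. ]
 [611.2  11.3  85. ]
 [414.1  55.9  85. ]
 [450.7 223.5  85. ]] [532.1 118.2  85. ]
[np.float64(206.1266467798777), np.float64(175.5852113328378), np.float64(202.0836142832643), np.float64(171.53677806643788)]
box y dir -12.751528746866272 [201.9 -41.6   0. ]
cup [[ 501.8 -250.9   80. ]
 [ 488.6 -304.8   80. ]
 [ 434.7 -291.    80. ]
 [ 447.8 -238.1   80. ]] [ 468.2 -271.2   80. ] [np.float64(55.52273762789052), np.float64(55.57458785753511), np.float64(55.66117953635107), np.float64(54.499879386939845)]
cup yaw -13.81118898891931
scene cup [array([ 471.5, -269.4,   80. ]), array([ 465. , -280.7,    0. ])]
can [ 747.7 -155.8    0. ] [ 745.2 -153.4  160. ] tape [ 678.7 -348.8   19. ]
255 [564.4 256.6 255. ] 177.7384410767046
263 [564.  255.4 263. ] 185.03213348873032
269 [563.6 254.4 269. ] 190.5460318235589
271 [563.5 254.1 271. ] 192.39167418133098
[[ 0.9  0.3 -0. ]
 [ 0.3 -0.9  0. ]
 [-0.  -0.  -1. ]]
```

```bash
cat >> h.py <<'E'
def ori(psi,th,phi=0):
    "tool heading psi, pitched th below horizontal, tool x up, then rolled phi about tool z"
    p,t=np.radians([psi,th]);c,s=np.cos,np.sin
    z=np.array([c(p)*c(t),s(p)*c(t),-s(t)]);x=np.array([c(p)*s(t),s(p)*s(t),c(t)])
    return R.from_matrix(np.c_[x,np.cross(z,x),z])*R.from_rotvec([0,0,phi],degrees=True)
def row(p1,R1,base=None):
    s=state();R0=R.from_euler('xyz',s['ee_rot'],degrees=True);p0=s['ee_pos']
    if base: p0,R0=base
    return np.round(np.r_[(R0.inv()*R1).as_rotvec(degrees=True),R0.inv().apply(np.array(p1)-p0)],1).tolist()
E
python3 - <<'E'
from h import *
O=ori(76.2,30);z=O.as_matrix()[:,2];c=np.array([468.5,-271,50])
g=c+19*z;print('grasp',g,'pre',g-110*z)
print(row(g-110*z+[0,0,120],O)); print(row(g-110*z,O,(g-110*z+[0,0,120],O)))
E
```

```text
grasp [ 472.42494464 -255.02048782   40.5       ] pre [ 449.70158091 -347.53345308   95.5       ]
[29.8, 54.7, -51.7, 312.0, -99.5, -2.1]
[0.0, 0.0, 0.0, -103.9, 0.0, 60.0]
```

Request:
{"op": "carry_out", "data": {
  "commands": [
    [30, 55, -52, 312, -99, -2, 1],
    [30, 55, -52, 312, -99, -2, 1],
    [30, 55, -52, 312, -99, -2, 1],
    [30, 55, -52, 312, -99, -2, 1],
    [30, 55, -52, 312, -99, -2, 1],
    [30, 55, -52, 312, -99, -2, 1],
    [30, 55, -52, 312, -99, -2, 1],
    [30, 55, -52, 312, -99, -2, 1],
    [30, 55, -52, 312, -99, -2, 1],
    [30, 55, -52, 312, -99, -2, 1],
    [30, 55, -52, 312, -99, -2, 1],
    [30, 55, -52, 312, -99, -2, 1],
    [30, 55, -52, 312, -99, -2, 1],
    [30, 55, -52, 312, -99, -2, 1],
    [30, 55, -52, 312, -99, -2, 1],
    [30, 55, -52, 312, -99, -2, 1]
  ],
  "force": 25
}}

```text
time_s: 1.7
ee_pos: [450.0, -348.3, 216.6]
ee_rot: [179.6, -60.2, 76.8]
force: [-0.2, 0.3, 0.2]
gripper_width: 91.2
gripper_force: 0.0
```

```bash
python3 - <<'E'
from h import *
O=ori(76.2,30);z=O.as_matrix()[:,2];c=np.array([468.5,-271,50])
g=c+19*z
s=state();print(s['ee_pos'],s['ee_rot'],s['qpos'],O.as_euler('xyz',degrees=True))
print(row(g-110*z,O),row(g,O))
cv2.imwrite('pics/w1.png',grab_frame('wrist')[:,:,::-1])
E
```

```text
[ 449.97736692 -348.27839309  216.56453009] [179.60801713 -60.18697108  76.83479135] [-59.75564554  39.66848174  77.43164865  39.56813212 109.29522101
 -49.41462459] [180.  -60.   76.2]
[-0.2, -0.2, 0.3, -104.7, -0.9, 60.8] [-0.2, -0.2, 0.3, -105.1, -0.6, 170.8]
```

View pics/w1.png

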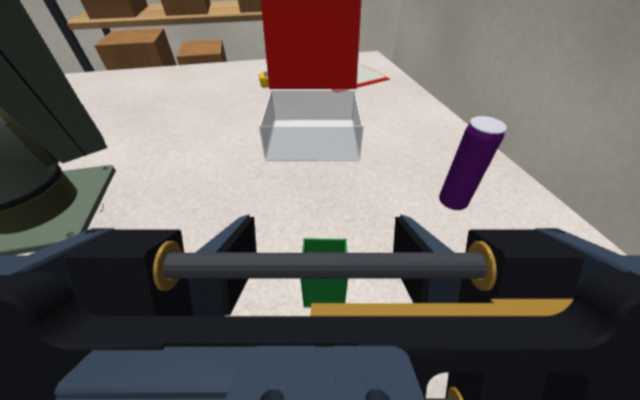

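The wrist view shows the cup centred between the fingers at columns 302–348, with nothing in the way. I'll go in and grasp it.

Request:
{"op": "carry_out", "data": {
  "commands": [
    [0, 0, 0, -50, -1, 30, 1],
    [0, 0, 0, -105, -1, 61, 1],
    [0, 0, 0, -105, -1, 61, 1],
    [0, 0, 0, -105, -1, 61, 1],
    [0, 0, 0, -105, -1, 61, 1],
    [0, 0, 0, -105, -1, 85, 1],
    [0, 0, 0, -105, -1, 110, 1],
    [0, 0, 0, -105, -1, 135, 1],
    [0, 0, 0, -105, -1, 155, 1],
    [0, 0, 0, -105, -1, 170, 1],
    [0, 0, 0, -105, -1, 170, 1],
    [0, 0, 0, -105, -1, 170, 1]
  ]
}}

```text
time_s: 2.95
ee_pos: [472.4, -256.3, 41.5]
ee_rot: [179.4, -60.2, 77.0]
force: [-0.1, -0.5, 0.0]
gripper_width: 91.3
gripper_force: 0.0
```

Request:
{"op": "carry_out", "data": {
  "commands": [
    [0, 0, 0, 0, 0, 0, -1],
    [0, 0, 0, 0, 0, 0, -1],
    [0, 0, 0, 0, 0, 0, -1],
    [0, 0, 0, 0, 0, 0, -1],
    [0, 0, 0, 0, 0, 0, -1],
    [0, 0, 0, 0, 0, 0, -1],
    [0, 0, 0, 0, 0, 0, -1],
    [0, 0, 0, 0, 0, 0, -1],
    [0, 0, 0, 0, 0, 0, -1],
    [0, 0, 0, 0, 0, 0, -1]
  ],
  "force": 30
}}

```text
time_s: 3.95
ee_pos: [471.8, -255.5, 40.4]
ee_rot: [179.7, -60.2, 76.8]
force: [0.2, -1.2, -0.6]
gripper_width: 56.0
gripper_force: 30.0
```

```bash
python3 - <<'E'
from h import *
s=state();print(s['ee_pos'],s['ee_rot'],s['qpos'],s['force'],s['gripper_width'],s['gripper_force'])
R0=R.from_euler('xyz',s['ee_rot'],degrees=True);p=s['ee_pos']
print(row(p+[0,0,30],R0),row(p+[0,0,200],R0))
E
```

```text
[ 471.84948819 -255.50218845   40.44831805] [179.67608434 -60.24014791  76.77700162] [-54.1567754   46.59845883  94.3884316   41.28678043  88.26242297
 -61.60026083] [ 0.17598667 -1.16787274 -0.5616986 ] 56.03519700838764 29.979916512966156
[0.0, 0.0, 0.0, 26.0, 0.1, -14.9] [0.0, 0.0, 0.0, 173.6, 0.6, -99.3]
```

Grasped: the opening is 56.0 mm at 30 N. Next I'll lift the cup and work out the pour pose over the box.

```bash
python3 - <<'E'
from h import *
s=state();R0=R.from_euler('xyz',s['ee_rot'],degrees=True);p=s['ee_pos']
C=np.array([532,118,0]);b=np.radians(77.8);bx=np.array([np.cos(b),np.sin(b),0]);by=np.array([np.sin(b),-np.cos(b),0])
O=ori(77,0);G=C-5*bx-45*by+[0,0,200];t=G+19*O.as_matrix()[:,2]
print(t);p1=p+[0,0,150]
print(row(p1,R0)); base=(p1,R0)
print(row((p1+t)/2+[0,0,20],ori(77,15),base),row(t,O,base))
a=R0.inv().apply([0,0,1])
for f in(0,90,110,130,150,165):
  ax=ori(77,0,f).apply(a);rim=G+30*ax-C;print(f,np.degrees(np.arccos(ax[2])),rim@bx,rim@by,rim[2])
E
```

```text
[491.23373081 141.1355676  200.        ]
[0.0, 0.0, 0.0, 130.2, 0.4, -74.5]
[0.5, 14.8, -0.0, 118.4, -36.8, 157.0] [0.5, 29.8, 0.0, 202.2, -73.7, 333.9]
0 29.759852091934366 -19.890459472132125 -45.123731237108814 226.04340429532505
90 90.16078000676424 -20.25290678590421 -19.167041446688387 199.91581589580122
110 107.4305291535954 -20.230575645094426 -20.766287661630262 191.0135239487215
130 124.06701652549549 -20.167079704424776 -25.313553904991856 183.19513363968744
150 138.86932966027493 -20.070077511440317 -32.26037275732152 177.40365822712036
165 147.06200798717765 -19.98226121732149 -38.549342818278724 174.82221473719636
```

Request:
{"op": "carry_out", "data": {
  "commands": [
    [0, 0, 0, 4, 0, -2, -1],
    [0, 0, 0, 13, 0, -7, -1],
    [0, 0, 0, 26, 0, -15, -1],
    [0, 0, 0, 43, 0, -25, -1],
    [0, 0, 0, 61, 0, -35, -1],
    [0, 0, 0, 78, 0, -45, -1],
    [0, 0, 0, 96, 0, -55, -1],
    [0, 0, 0, 113, 0, -65, -1],
    [0, 0, 0, 124, 0, -71, -1],
    [0, 0, 0, 130, 0, -74, -1],
    [0, 0, 0, 130, 0, -74, -1],
    [0, 0, 0, 130, 0, -74, -1]
  ]
}}

```text
time_s: 5.15
ee_pos: [471.3, -254.9, 189.4]
ee_rot: [179.8, -60.3, 76.7]
force: [-0.2, -0.4, -1.5]
gripper_width: 56.1
gripper_force: 30.0
```

Request:
{"op": "carry_out", "data": {
  "commands": [
    [0, 1, 0, 7, -2, 8, -1],
    [0, 2, 0, 17, -5, 22, -1],
    [0, 4, 0, 30, -8, 40, -1],
    [0, 6, 0, 44, -12, 60, -1],
    [0, 8, 0, 59, -17, 82, -1],
    [0, 10, 0, 75, -22, 105, -1],
    [0, 12, 0, 90, -28, 130, -1],
    [0, 14, 0, 106, -34, 155, -1],
    [0, 16, 0, 122, -40, 180, -1],
    [0, 18, 0, 137, -46, 205, -1],
    [0, 20, 0, 151, -52, 230, -1],
    [0, 22, 0, 165, -58, 255, -1],
    [0, 24, 0, 177, -63, 278, -1],
    [0, 26, 0, 187, -67, 298, -1],
    [0, 28, 0, 194, -70, 314, -1],
    [0, 29, 0, 199, -72, 325, -1],
    [0, 30, 0, 202, -74, 332, -1],
    [0, 30, 0, 202, -74, 334, -1],
    [0, 30, 0, 202, -74, 334, -1],
    [0, 30, 0, 202, -74, 334, -1]
  ]
}}

```text
time_s: 7.15
ee_pos: [491.0, 141.0, 199.6]
ee_rot: [43.8, -89.7, -147.3]
force: [0.1, 0.2, -2.0]
gripper_width: 56.0
gripper_force: 30.0
```

```bash
python3 - <<'E'
from h import *
s=state();print(s['ee_pos'],s['ee_rot'],s['qpos'],s['force'],s['gripper_width'])
cv2.imwrite('pics/s2.png',grab_frame('scene')[:,:,::-1])
E
```

```text
[490.9877822  141.04492423 199.60018461] [  43.7729725   -89.68467515 -147.32363007] [-25.65273136  37.98724202 126.44150325  78.38924538  93.44603641
 -74.97321861] [ 0.13413636  0.15853288 -2.03207712] 55.98507506995513
```

View pics/s2.png

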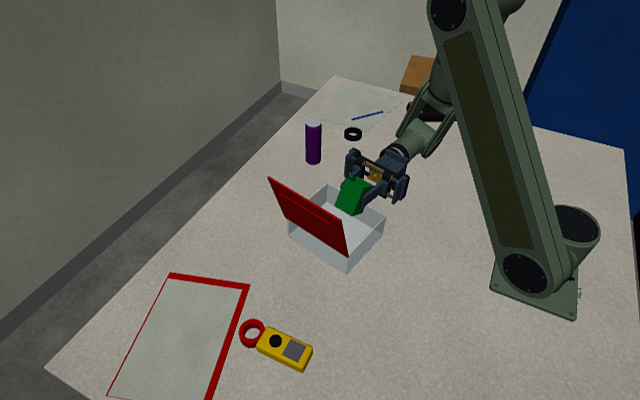

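The scene view shows the cup over the box at about (355,195), clear of the lid. Now I'll roll about the tool axis to pour.

Request:
{"op": "carry_out", "data": {
  "commands": [
    [0, 0, 4, 0, 0, 0, -1],
    [0, 0, 11, 0, 0, 0, -1],
    [0, 0, 19, 0, 0, 0, -1],
    [0, 0, 27, 0, 0, 0, -1],
    [0, 0, 35, 0, 0, 0, -1],
    [0, 0, 43, 0, 0, 0, -1],
    [0, 0, 51, 0, 0, 0, -1],
    [0, 0, 59, 0, 0, 0, -1],
    [0, 0, 66, 0, 0, 0, -1],
    [0, 0, 73, 0, 0, 0, -1],
    [0, 0, 79, 0, 0, 0, -1],
    [0, 0, 85, 0, 0, 0, -1],
    [0, 0, 90, 0, 0, 0, -1],
    [0, 0, 95, 0, 0, 0, -1],
    [0, 0, 100, 0, 0, 0, -1],
    [0, 0, 105, 0, 0, 0, -1],
    [0, 0, 109, 0, 0, 0, -1],
    [0, 0, 113, 0, 0, 0, -1],
    [0, 0, 117, 0, 0, 0, -1],
    [0, 0, 120, 0, 0, 0, -1]
  ]
}}

```text
time_s: 9.2
ee_pos: [490.9, 141.0, 199.7]
ee_rot: [-89.7, 29.9, -13.4]
force: [-0.3, -0.3, -2.1]
gripper_width: 56.0
gripper_force: 30.0
```

Request:
{"op": "carry_out", "data": {
  "commands": [
    [0, 0, 3, 0, 0, 0, -1],
    [0, 0, 6, 0, 0, 0, -1],
    [0, 0, 9, 0, 0, 0, -1],
    [0, 0, 12, 0, 0, 0, -1],
    [0, 0, 15, 0, 0, 0, -1],
    [0, 0, 18, 0, 0, 0, -1],
    [0, 0, 21, 0, 0, 0, -1],
    [0, 0, 24, 0, 0, 0, -1],
    [0, 0, 28, 0, 0, 0, -1],
    [0, 0, 32, 0, 0, 0, -1],
    [0, 0, 36, 0, 0, 0, -1],
    [0, 0, 40, 0, 0, 0, -1],
    [0, 0, 40, 0, 0, 0, -1],
    [0, 0, 40, 0, 0, 0, -1],
    [0, 0, 40, 0, 0, 0, -1],
    [0, 0, 40, 0, 0, 0, -1]
  ]
}}

```text
time_s: 10.8
ee_pos: [490.7, 141.5, 199.5]
ee_rot: [-89.3, 69.8, -12.8]
force: [0.2, -0.1, -0.9]
gripper_width: 55.8
gripper_force: 30.0
```

```bash
python3 - <<'E'
from h import *
s=state();print(s['ee_pos'],s['ee_rot'],s['qpos'],s['force'],s['gripper_width'])
a=grab_frame('scene')[130:300,230:440,::-1];b=grab_frame('top')[125:285,230:430,::-1]
cv2.imwrite('pics/p3.png',np.hstack([cv2.resize(a,(400,324),interpolation=2),cv2.resize(b,(400,324),interpolation=2)]))
E
```

```text
[490.65832806 141.4924647  199.54090402] [-89.27081951  69.79419259 -12.82700708] [-25.61350022  38.00515647 126.48051102  78.39254721  93.45780655
  84.98516252] [ 0.17377541 -0.07717288 -0.87757269] 55.81446016098835
```

View pics/p3.png

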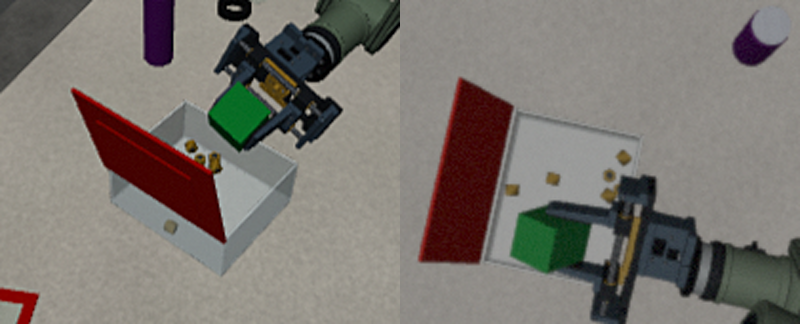

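Five nuts are visible in the box in the top view, at (513,190), (552,179), (624,157), (609,176) and (612,195). The sixth may be behind the gripper. I'll roll back, then carry the cup back toward its start and count.

Request:
{"op": "carry_out", "data": {
  "commands": [
    [0, 0, 5, 0, 0, 0, -1],
    [0, 0, -5, 0, 0, 0, -1],
    [0, 0, 5, 0, 0, 0, -1],
    [0, 0, 0, 0, 0, 0, -1],
    [0, 0, -8, 0, 0, 0, -1],
    [0, 0, -16, 0, 0, 0, -1],
    [0, 0, -24, 0, 0, 0, -1],
    [0, 0, -32, 0, 0, 0, -1],
    [0, 0, -40, 0, 0, 0, -1],
    [0, 0, -48, 0, 0, 0, -1],
    [0, 0, -56, 0, 0, 0, -1],
    [0, 0, -64, 0, 0, 0, -1],
    [0, 0, -72, 0, 0, 0, -1],
    [0, 0, -80, 0, 0, 0, -1],
    [0, 0, -88, 0, 0, 0, -1],
    [0, 0, -96, 0, 0, 0, -1],
    [0, 0, -104, 0, 0, 0, -1],
    [0, 0, -112, 0, 0, 0, -1],
    [0, 0, -120, 0, 0, 0, -1],
    [0, 0, -128, 0, 0, 0, -1]
  ]
}}

```text
time_s: 12.9
ee_pos: [490.6, 141.6, 199.4]
ee_rot: [-89.5, -58.5, -13.9]
force: [0.6, 0.5, -1.7]
gripper_width: 55.5
gripper_force: 30.0
```

Request:
{"op": "carry_out", "data": {
  "commands": [
    [0, 0, -8, 0, 0, 0, -1],
    [0, 0, -16, 0, 0, 0, -1],
    [0, 0, -24, 0, 0, 0, -1],
    [0, 0, -30, 0, 0, 0, -1],
    [0, 0, -32, 0, 0, 0, -1],
    [0, 0, -32, 0, 0, 0, -1]
  ]
}}

```text
time_s: 13.5
ee_pos: [490.6, 141.6, 199.4]
ee_rot: [32.7, -89.7, -136.2]
force: [0.4, -0.5, -0.8]
gripper_width: 56.1
gripper_force: 30.0
```

```bash
python3 - <<'E'
from h import *
s=state();print(s['ee_pos'],s['ee_rot'],s['qpos'],s['force'],s['gripper_width'])
O=ori(76.8,30)
print(row([471.8,-255.5,200],O))
E
```

```text
[490.58876458 141.63185176 199.41717935] [  32.66336898  -89.70343734 -136.15915663] [-25.59890062  38.0180885  126.48641578  78.38962405  93.45224162
 -74.98917909] [ 0.44490675 -0.50404526 -0.78349024] 56.09649710464517
[0.3, -30.2, 0.1, 2.1, 74.4, -390.5]
```

Request:
{"op": "carry_out", "data": {
  "commands": [
    [0, 0, 0, 0, 2, -8, -1],
    [0, -1, 0, 0, 4, -24, -1],
    [0, -3, 0, 0, 9, -48, -1],
    [0, -5, 0, 0, 14, -74, -1],
    [0, -7, 0, 0, 19, -100, -1],
    [0, -9, 0, 0, 24, -128, -1],
    [0, -11, 0, 0, 29, -156, -1],
    [0, -13, 0, 0, 35, -184, -1],
    [0, -16, 0, 0, 40, -212, -1],
    [0, -18, 0, 0, 46, -240, -1],
    [0, -20, 0, 0, 51, -268, -1],
    [0, -22, 0, 0, 56, -296, -1],
    [0, -25, 0, 1, 62, -324, -1],
    [0, -27, 0, 1, 67, -350, -1],
    [0, -29, 0, 2, 71, -372, -1],
    [0, -30, 0, 2, 74, -385, -1],
    [0, -30, 0, 2, 74, -390, -1],
    [0, -30, 0, 2, 74, -390, -1],
    [0, -30, 0, 2, 74, -390, -1]
  ]
}}

```text
time_s: 15.4
ee_pos: [471.2, -254.1, 199.6]
ee_rot: [179.9, -60.3, 76.6]
force: [0.3, 0.5, -0.3]
gripper_width: 55.7
gripper_force: 30.0
```

```bash
python3 - <<'E'
from h import *
s=state();print(s['ee_pos'],s['ee_rot'],s['force'],s['gripper_width'])
O=ori(76.8,30)
print(row([471.8,-255.5,41.5],O))
b=grab_frame('top')[155:285,230:490,::-1]
cv2.imwrite('pics/p4.png',cv2.resize(b,None,fx=3,fy=3,interpolation=2))
E
```

```text
[ 471.17639294 -254.06297786  199.61951736] [179.86568265 -60.33772377  76.64105353] [ 0.32702059  0.52758702 -0.31028727] 55.745890303463234
[0.3, -0.3, -0.1, -138.0, 0.8, 77.2]
```

View pics/p4.png

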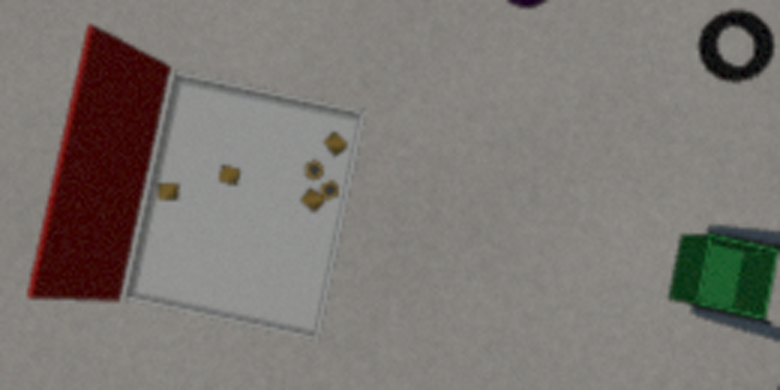

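All six nuts are in the box, at (168,191), (229,175), (336,143), (314,169), (330,189) and (312,200), and the cup is empty. I'll set it down and release.

Request:
{"op": "carry_out", "data": {
  "commands": [
    [0, 0, 0, -10, 1, 6, -1],
    [0, 0, 0, -28, 1, 16, -1],
    [0, 0, 0, -50, 1, 28, -1],
    [0, 0, 0, -72, 1, 40, -1],
    [0, 0, 0, -94, 1, 53, -1],
    [0, 0, 0, -112, 1, 63, -1],
    [0, 0, 0, -124, 1, 69, -1],
    [0, 0, 0, -130, 1, 73, -1],
    [0, 0, 0, -134, 1, 75, -1],
    [0, 0, 0, -137, 1, 76, -1],
    [0, 0, 0, -138, 1, 77, -1],
    [0, 0, 0, -138, 1, 77, -1]
  ]
}}

```text
time_s: 16.65
ee_pos: [472.7, -257.0, 42.4]
ee_rot: [179.6, -60.2, 76.9]
force: [-0.5, -0.5, -1.3]
gripper_width: 56.0
gripper_force: 30.0
```

```bash
python3 - <<'E'
from h import *
s=state();print(s['ee_pos'],s['ee_rot'],s['force'],s['gripper_width'])
E
```

```text
[ 472.66320045 -256.98021812   42.36426472] [179.58597248 -60.21317085  76.85981652] [-0.51751301 -0.45603661 -1.25559201] 55.98257968205392
```

Request:
{"op": "carry_out", "data": {
  "commands": [
    [0, 0, 0, -1, 0, 0.5, -1],
    [0, 0, 0, -1.5, 0, 1, -1],
    [0, 0, 0, -1.5, 0, 1, 0.3],
    [0, 0, 0, -1.5, 0, 1, 1],
    [0, 0, 0, -1.5, 0, 1, 1],
    [0, 0, 0, -1.5, 0, 1, 1],
    [0, 0, 0, -1.5, 0, 1, 1],
    [0, 0, 0, -1.5, 0, 1, 1],
    [0, 0, 0, -1.5, 0, 1, 1],
    [0, 0, 0, -1.5, 0, 1, 1]
  ]
}}

```text
time_s: 17.65
ee_pos: [472.6, -256.7, 40.1]
ee_rot: [179.7, -60.2, 76.8]
force: [-0.0, 0.1, 0.6]
gripper_width: 91.2
gripper_force: 0.0
```

Request:
{"op": "carry_out", "data": {
  "commands": [
    [0, 0, 0, 0, 0, -8, 1],
    [0, 0, 0, 0, 0, -25, 1],
    [0, 0, 0, 0, 0, -50, 1],
    [0, 0, 0, 0, 0, -80, 1],
    [0, 0, 0, 0, 0, -115, 1],
    [0, 0, 0, 30, 0, -130, 1],
    [0, 0, 0, 70, 0, -150, 1],
    [0, 0, 0, 110, 0, -170, 1],
    [0, 0, 0, 150, 0, -170, 1],
    [0, 0, 0, 150, 0, -170, 1],
    [0, 0, 0, 150, 0, -170, 1]
  ]
}}

```text
time_s: 18.75
ee_pos: [454.7, -327.8, 255.5]
ee_rot: [179.5, -60.1, 76.9]
force: [0.5, -0.3, -0.6]
gripper_width: 91.3
gripper_force: 0.0
```

```bash
python3 - <<'E'
from h import *
s=state();print(s['ee_pos'],s['ee_rot'],s['qpos'],s['force'],s['gripper_width'])
a=grab_frame('scene')[100:300,230:480,::-1]
cv2.imwrite('pics/p5.png',cv2.resize(a,None,fx=3,fy=3,interpolation=2))
E
```

```text
[ 454.71541064 -327.78896338  255.46394476] [179.54157566 -60.11109812  76.91152367] [-58.60019181  36.50417003  77.59490631  41.01356527 110.85459008
 -46.55948199] [ 0.47818901 -0.31126167 -0.63316513] 91.29419966127082
```

View pics/p5.png

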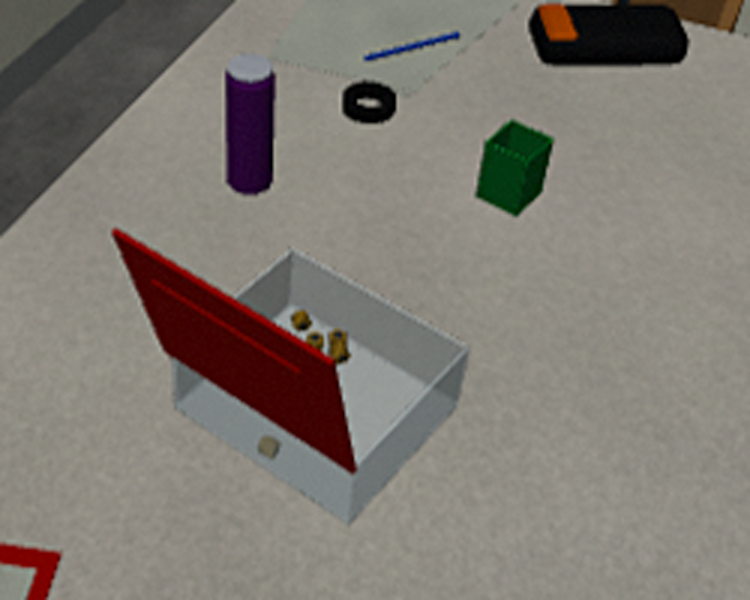

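The cup stands upright and empty at crop (515,170), and the bystanders haven't moved. Next I'll plan the lid push from behind.

```bash
cat >> h.py <<'E'
b=np.radians(77.8);bx=np.array([np.cos(b),np.sin(b),0]);hinge=np.array([532,118,0])+90*bx
D=ori(77.8,90)
E
python3 - <<'E'
from h import *
s=state();R0=R.from_euler('xyz',s['ee_rot'],degrees=True)
m=hinge+110*bx+[0,0,370]
print(hinge,m,row(s['ee_pos']+[0,40,115],D),row(m,D))
E
```

```text
[551.01923168 205.96743049   0.        ] [574.26495929 313.48317886 370.        ] [0.8, -60.2, -1.1, 119.1, -9.1, -23.4] [0.8, -60.2, -1.1, 424.1, -33.2, 507.9]
```

Request:
{"op": "carry_out", "data": {
  "commands": [
    [0, -8, 0, 16, 0, -3, 0],
    [0, -16, 0, 32, -2, -6, -1],
    [0, -24, 0, 48, -4, -9, -1],
    [0, -32, 0, 64, -5, -12, -1],
    [0, -40, 0, 80, -6, -16, -1],
    [0, -48, 0, 96, -8, -19, -1],
    [0, -56, 0, 112, -9, -22, -1],
    [1, -60, -1, 119, -9, -23, -1],
    [1, -60, -1, 119, -9, -23, -1],
    [1, -60, -1, 119, -9, -23, -1]
  ]
}}

```text
time_s: 19.8
ee_pos: [454.9, -287.5, 367.8]
ee_rot: [-179.6, -0.4, 77.8]
force: [0.5, 1.1, -0.1]
gripper_width: 13.8
gripper_force: 0.0
```

```bash
python3 - <<'E'
from h import *
s=state();print(s['ee_pos'],s['ee_rot'],s['qpos'],s['gripper_width'])
print(row(hinge+110*bx+[0,0,370],D))
E
```

```text
[ 454.86973639 -287.52792462  367.76862303] [-179.64638356   -0.35215357   77.80552968] [-33.64574633  12.01501761  76.68288169   0.19852505  91.75999948
 -21.44705835] 13.839348910900215
[-0.4, -0.4, 0.0, 612.7, -10.2, 1.6]
```

Request:
{"op": "carry_out", "data": {
  "commands": [
    [0, 0, 0, 20, 0, 0, -1],
    [0, 0, 0, 55, -1, 0, -1],
    [0, 0, 0, 95, -2, 0, -1],
    [0, 0, 0, 135, -2, 0, -1],
    [0, 0, 0, 175, -3, 0, -1],
    [0, 0, 0, 215, -4, 0, -1],
    [0, 0, 0, 255, -4, 0, -1],
    [0, 0, 0, 295, -5, 0, -1],
    [0, 0, 0, 335, -6, 0, -1],
    [0, 0, 0, 375, -6, 0, -1],
    [0, 0, 0, 415, -7, 0, -1],
    [0, 0, 0, 455, -8, 0, -1],
    [0, 0, 0, 495, -8, 0, -1],
    [0, 0, 0, 535, -9, 0, -1],
    [0, 0, 0, 570, -9, 0, -1],
    [0, 0, 0, 595, -10, 0, -1],
    [0, 0, 0, 613, -10, 0, -1],
    [0, 0, 0, 613, -10, 0, -1],
    [0, 0, 0, 613, -10, 0, -1]
  ]
}}

```text
time_s: 21.7
ee_pos: [575.5, 312.3, 369.8]
ee_rot: [-179.6, -0.1, 77.7]
force: [0.0, -0.0, 0.2]
gripper_width: 0.7
gripper_force: 0.0
```

```bash
python3 - <<'E'
from h import *
np.set_printoptions(precision=0,suppress=True)
s=state();print(s['ee_pos'],s['ee_rot'],s['qpos'],s['gripper_width'])
f=lambda u,z:hinge-u*bx+[0,0,z]
base=(f(-110,226),D)
print(row(f(-110,226),D),'push',row(f(-27,226),D,base))
base=(f(-27,226),D)
for a in range(90,-1,-5):
    r=np.radians(a);u=140*np.cos(r)-8*np.sin(r)-16*np.sin(r);z=85+140*np.sin(r)+8*np.cos(r)
    print(a,np.round(row(f(u,z),D,base)[3:]),end=' ')
E
```

```text
[575. 312. 370.] [-180.   -0.   78.] [27. 24. 59.  0. 97. 40.] 0.7288619329125583
[-0.4, -0.1, -0.1, 0.7, -0.5, 143.8] push [0.0, 0.0, 0.0, -83.0, 0.0, -0.0]
90 [-3.  0.  1.] 85 [-15.   0.   1.] 80 [-28.   0.   2.] 75 [-40.   0.   4.] 70 [-52.   0.   7.] 65 [-64.   0.  11.] 60 [-76.  -0.  16.] 55 [-88.  -0.  22.] 50 [-99.  -0.  29.] 45 [-109.    0.   36.] 40 [-119.   -0.   45.] 35 [-128.    0.   54.] 30 [-136.    0.   64.] 25 [-144.    0.   75.] 20 [-150.   -0.   86.] 15 [-156.   -0.   97.] 10 [-161.   -0.  109.] 5 [-164.   -0.  121.] 0 [-167.   -0.  133.]
```

Request:
{"op": "carry_out", "data": {
  "commands": [
    [0, 0, 0, 0, 0, 30, -1],
    [0, 0, 0, 0, 0, 65, -1],
    [0, 0, 0, 0, 0, 100, -1],
    [0, 0, 0, 0, 0, 130, -1],
    [0, 0, 0, 0, 0, 144, -1],
    [0, 0, 0, 0, 0, 144, -1],
    [0, 0, 0, -12, 0, 144, -1],
    [0, 0, 0, -24, 0, 144, -1],
    [0, 0, 0, -36, 0, 144, -1],
    [0, 0, 0, -48, 0, 144, -1],
    [0, 0, 0, -60, 0, 144, -1],
    [0, 0, 0, -72, 0, 144, -1],
    [0, 0, 0, -83, 0, 144, -1],
    [0, 0, 0, -83, 0, 144, -1]
  ]
}}

```text
time_s: 23.1
ee_pos: [556.4, 231.7, 227.8]
ee_rot: [-179.8, -0.2, 77.7]
force: [-0.1, 0.5, -1.0]
gripper_width: 0.2
gripper_force: 0.0
```

```bash
python3 - <<'E'
from h import *
s=state();print(s['ee_pos'],s['ee_rot'],s['force'],hinge+27*bx)
E
```

```text
[556.37682995 231.68364983 227.78352603] [-179.79814048   -0.18286688   77.73407322] [-0.10105349  0.54745754 -0.96808123] [556.72500119 232.35765963   0.        ]
```

Request:
{"op": "carry_out", "data": {
  "commands": [
    [0, 0, 0, -3, 0, 1, -1],
    [0, 0, 0, -15, 0, 1, -1],
    [0, 0, 0, -28, 0, 2, -1],
    [0, 0, 0, -40, 0, 4, -1],
    [0, 0, 0, -52, 0, 7, -1],
    [0, 0, 0, -64, 0, 11, -1],
    [0, 0, 0, -76, 0, 16, -1],
    [0, 0, 0, -88, 0, 22, -1],
    [0, 0, 0, -99, 0, 29, -1],
    [0, 0, 0, -109, 0, 36, -1],
    [0, 0, 0, -119, 0, 45, -1],
    [0, 0, 0, -128, 0, 54, -1],
    [0, 0, 0, -136, 0, 64, -1],
    [0, 0, 0, -144, 0, 75, -1],
    [0, 0, 0, -150, 0, 86, -1],
    [0, 0, 0, -156, 0, 97, -1],
    [0, 0, 0, -161, 0, 109, -1],
    [0, 0, 0, -164, 0, 121, -1],
    [0, 0, 0, -166, 0, 128, -1],
    [0, 0, 0, -166, 0, 128, -1]
  ]
}}

```text
time_s: 25.1
ee_pos: [520.6, 71.4, 97.7]
ee_rot: [-179.7, -0.2, 77.8]
force: [0.4, -0.8, 0.5]
gripper_width: 0.4
gripper_force: 0.0
```

Request:
{"op": "carry_out", "data": {
  "commands": [
    [0, 0, 0, 0, 0, 2, -1],
    [0, 0, 0, 0, 0, 4, -1],
    [0, 0, 0, 0, 0, 6, -1],
    [0, 0, 0, 0, 0, 6, -1]
  ]
}}

```text
time_s: 25.5
ee_pos: [521.5, 71.8, 93.0]
ee_rot: [-179.8, -0.2, 77.8]
force: [-0.3, 0.3, -0.1]
gripper_width: 0.2
gripper_force: 0.0
```

Request:
{"op": "carry_out", "data": {
  "commands": [
    [0, 0, 0, 0, 0, 1, -1],
    [0, 0, 0, 0, 0, 2, -1],
    [0, 0, 0, 0, 0, 2, -1]
  ]
}}

```text
time_s: 25.8
ee_pos: [521.6, 71.8, 91.7]
ee_rot: [-179.8, -0.3, 77.8]
force: [-1.0, 0.1, 4.8]
gripper_width: 0.3
gripper_force: 2.4
```

```bash
python3 - <<'E'
from h import *
s=state();print(s['ee_pos'],s['force'])
cv2.imwrite('pics/p6.png',cv2.resize(grab_frame('scene')[100:300,230:480,::-1],None,fx=3,fy=3,interpolation=2))
E
```

```text
[521.61065084  71.84321854  91.72649447] [-1.02242075  0.12333122  4.81599536]
```

View pics/p6.png

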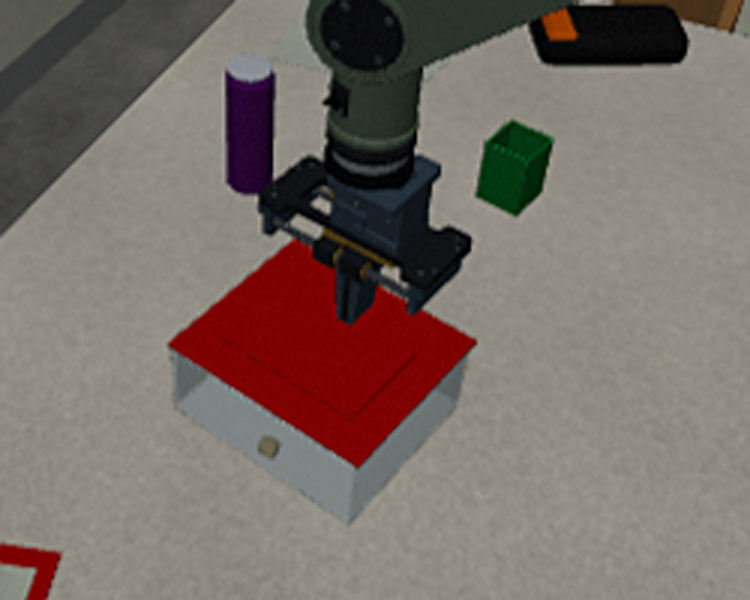

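The lid lies flat on the box, with its corners at (170,345), (355,467) and (475,343). I'll press once more firmly, then retreat upward.

Request:
{"op": "carry_out", "data": {
  "commands": [
    [0, 0, 0, 0, 0, 1, -1],
    [0, 0, 0, 0, 0, 1.5, -1],
    [0, 0, 0, 0, 0, 1.5, -1]
  ]
}}

```text
time_s: 26.15
ee_pos: [521.7, 71.8, 91.6]
ee_rot: [-179.9, -0.3, 77.8]
force: [-3.7, 0.4, 14.6]
gripper_width: 0.5
gripper_force: 7.1
```

Request:
{"op": "carry_out", "data": {
  "commands": [
    [0, 0, 0, 0, 0, -5, -1],
    [0, 0, 0, 0, 0, -20, -1],
    [0, 0, 0, 0, 0, -50, -1],
    [0, 0, 0, 0, 0, -90, -1],
    [0, 0, 0, 0, 0, -130, -1],
    [0, 0, 0, -40, 0, -150, -1],
    [0, 0, 0, -80, 0, -150, -1],
    [0, 0, 0, -80, 0, -150, -1],
    [0, 0, 0, -80, 0, -150, -1],
    [0, 0, 0, -80, 0, -150, -1]
  ]
}}

```text
time_s: 27.15
ee_pos: [504.9, -6.5, 238.7]
ee_rot: [-179.8, -0.3, 77.8]
force: [0.6, -0.5, 0.7]
gripper_width: 0.4
gripper_force: 0.0
```

```bash
python3 - <<'E'
from h import *
s=state();print(s['time_s'],s['ee_pos'],s['force'])
cv2.imwrite('pics/p7.png',cv2.resize(grab_frame('scene')[100:300,230:480,::-1],None,fx=3,fy=3,interpolation=2))
E
```

```text
27.15 [504.87899087  -6.49094459 238.69751487] [ 0.61968749 -0.4535656   0.71027736]
```

View pics/p7.png

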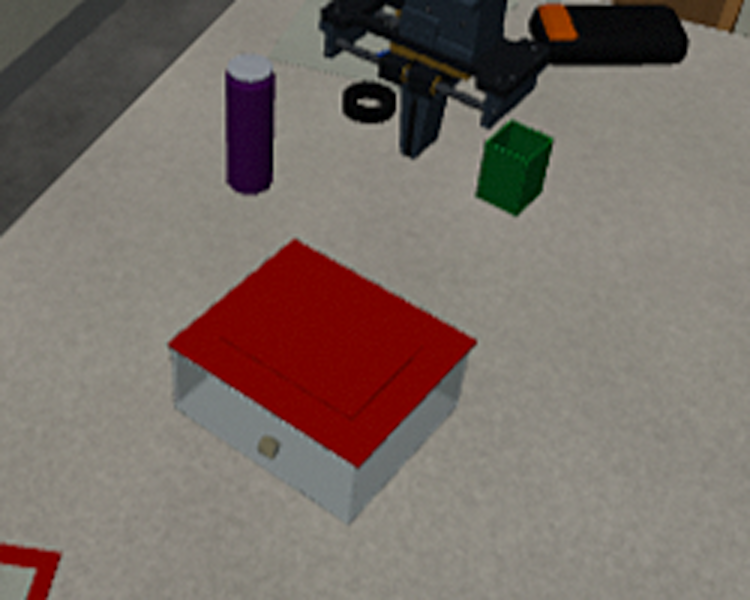

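The lid stayed shut, the cup is upright at (515,170), the can and tape haven't moved, and the arm is clear of everything.

```bash
python3 -c "
import workcell; print(workcell.workorder.job_done())"
```

```text
the job is handed in; nothing more can be done
None
```

The job is handed in at about 27 s of the 72 s allowed: all six nuts are in the box, the lid is shut, the empty cup stands upright near where it started, and the arm is clear. The can and tape look unmoved and the arm never went near the meter. The hand-in returned no verdict.

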